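Tap the stock-check buttons on the cartons in order

TASK

Sign off the stock check by tapping the buttons on top of the cartons lightly with the fingertips, one after the other: first yellow, then blue, then green; each must be pushed down (it stays down by itself), and the red one must stay up. Only touch them: do not push hard, do not shift, tip or lift any carton, and leave the tape roll, the can and the battery box where they are.

Things in the scene. Friction and masses are not known exactly. Their poses are not given: they have to be found in the camera images.
- carton_yellow: loose taped cardboard carton, 120 x 120 x 110 mm high (x, y, z), with a grey tally-button housing 56 x 56 x 22 mm high fixed on the middle of its top and a yellow cap in it (tapped first). Origin at the centre of its underside, z up. About 0.8 kg, varying.
- yellow_top (a point): centre of the flat top of the yellow cap: an upright round cap 32 mm across, standing 24 mm above its grey housing while up (156 mm above the table); the point sinks with the cap. The cap also gives on a spring, 1.5 N/mm for up to 8 mm, which comes back when let go: the button sets about 2 mm less deep than the fingertip goes, and once fully down the cap still yields softly.
- tally_yellow (a joint): how far the yellow button is set down, m: 0 = up, 0.014 = fully down. It moves straight down against an even friction of about 2.5 N (plus light damping), and stays where it is left. It counts as pressed beyond half its travel (0.007), and as still up below 0.004.
- carton_blue: loose taped cardboard carton, 120 x 110 x 60 mm high (x, y, z), with a grey tally-button housing 56 x 56 x 22 mm high fixed on the middle of its top and a blue cap in it (tapped second). Origin at the centre of its underside, z up. About 0.5 kg, varying.
- blue_top (a point): centre of the flat top of the blue cap: an upright round cap 32 mm across, standing 24 mm above its grey housing while up (106 mm above the table); the point sinks with the cap. The cap also gives on a spring, 1.5 N/mm for up to 8 mm, which comes back when let go: the button sets about 2 mm less deep than the fingertip goes, and once fully down the cap still yields softly.
- tally_blue (a joint): how far the blue button is set down, m: 0 = up, 0.014 = fully down. It moves straight down against an even friction of about 2.5 N (plus light damping), and stays where it is left. It counts as pressed beyond half its travel (0.007), and as still up below 0.004.
- carton_green: loose taped cardboard carton, 110 x 120 x 85 mm high (x, y, z), with a grey tally-button housing 56 x 56 x 22 mm high fixed on the middle of its top and a green cap in it (tapped third). Origin at the centre of its underside, z up. About 0.6 kg, varying.
- green_top (a point): centre of the flat top of the green cap: an upright round cap 32 mm across, standing 24 mm above its grey housing while up (131 mm above the table); the point sinks with the cap. The cap also gives on a spring, 1.5 N/mm for up to 8 mm, which comes back when let go: the button sets about 2 mm less deep than the fingertip goes, and once fully down the cap still yields softly.
- tally_green (a joint): how far the green button is set down, m: 0 = up, 0.014 = fully down. It moves straight down against an even friction of about 2.5 N (plus light damping), and stays where it is left. It counts as pressed beyond half its travel (0.007), and as still up below 0.004.
- carton_red: loose taped cardboard carton, 120 x 120 x 70 mm high (x, y, z), with a grey tally-button housing 56 x 56 x 22 mm high fixed on the middle of its top and a red cap in it (to be left up). Origin at the centre of its underside, z up. About 0.55 kg, varying.
- red_top (a point): centre of the flat top of the red cap: an upright round cap 32 mm across, standing 24 mm above its grey housing while up (116 mm above the table); the point sinks with the cap. The cap also gives on a spring, 1.5 N/mm for up to 8 mm, which comes back when let go: the button sets about 2 mm less deep than the fingertip goes, and once fully down the cap still yields softly.
- tally_red (a joint): how far the red button is set down, m: 0 = up, 0.014 = fully down. It moves straight down against an even friction of about 2.5 N (plus light damping), and stays where it is left. It counts as pressed beyond half its travel (0.007), and as still up below 0.004.
- tape_mid (a point): centre (24 mm up) of a loose roll of brown packing tape lying flat, 90 mm across, 48 mm high; bystander
- spray_mid (a point): centre (half-way up) of a loose upright blue-labelled can, 48 mm across, about 105 mm high; bystander
- battery_mid (a point): centre (15 mm up) of a loose yellow and black battery box, 60 x 40 x 30 mm; bystander
Mind the look-alikes: they are no part of the job. Leave any purple look-alike of the carton_yellow alone.

How it is judged:
On the way, in this order (a step that is already met when the one before it is completed fails the run):
1. the yellow button is pushed down, the others still up (value of joint tally_yellow above 0.007 m and value of joint each of tally_blue, tally_green, tally_red below 0.004 m), for 0.2 s.
2. then the blue button is pushed down, green and red still up (value of joint each of tally_yellow, tally_blue above 0.007 m and value of joint each of tally_green, tally_red below 0.004 m), for 0.2 s.
3. then the green button is pushed down, red still up (value of joint each of tally_yellow, tally_blue, tally_green above 0.007 m and value of joint tally_red below 0.004 m), for 0.2 s.
At the end, for the whole second after the job is handed in: Yellow, blue and green buttons are each pushed down more than 7 mm of their 14 mm and red less than 4 mm; every carton stands upright and at rest within 20 mm of where it started; the tape roll, can and battery box are within 20 mm of where they started (all of step 3 and distance of each of carton_yellow, carton_blue, carton_green, carton_red, tape_mid, spray_mid, battery_mid from where it was at the start of the episode below 0.02 m and angle between each of carton_yellow, carton_blue, carton_green, carton_red's own z axis and vertical below 0.05 rad and linear speed of each of carton_yellow, carton_blue, carton_green, carton_red below 0.02 m/s); the robot touches nothing.
It fails at once if a button pushed out of order (blue before yellow is down, green before blue is down), or the red one pushed over 4 mm ((value of joint tally_blue above 0.004 m and value of joint tally_yellow below 0.007 m) or (value of joint tally_green above 0.004 m and value of joint tally_blue below 0.007 m) or value of joint tally_red above 0.004 m).
It fails at once if a carton or its button pushed hard (over 20 N) (contact force between any of the fingers, the arm and carton_yellow above 20 N or contact force between any of the fingers, the arm and carton_blue above 20 N or contact force between any of the fingers, the arm and carton_green above 20 N or contact force between any of the fingers, the arm and carton_red above 20 N).
It fails at once if a carton shifted over 20 mm (distance of any of carton_yellow, carton_blue, carton_green, carton_red from where it was at the start of the episode above 0.02 m).
It fails at once if a carton lifted (over 8 mm) or tipped (over about 9 degrees) (height (world z) of any of carton_yellow, carton_blue, carton_green, carton_red above 0.008 m or angle between any of carton_yellow, carton_blue, carton_green, carton_red's own z axis and vertical above 0.15 rad).
It fails at once if the tape roll, can or battery box moved over 20 mm (distance of any of tape_mid, spray_mid, battery_mid from where it was at the start of the episode above 0.02 m).
It also fails if it takes over 58 s, if anything falls off the work surface, if the arm or the gripper's body presses on something with over 40 N, if the wrist force passes 120 N, or if a joint passes its speed limit or range.

ROBOT

A 7-joint arm with a two-finger parallel gripper is mounted at the origin on the work surface. World frame = base frame: x ahead of the robot, y to its left, z up, the work surface at z = 0. Lengths are in m, angles in rad, forces in N, time in s.
With the tool pointing down it reaches from about 0.35 to 0.9 m from the base axis. Payload 8.1 kg.
Tool frame: the origin (TCP) lies at the centre of the arm's flange, where the gripper is bolted on; the fingertips stand 178 mm ahead of it and the grasp point (between the pads) lies 159 mm ahead of it; x points along the fingers, z is the direction in which the jaws open and shut, and the axes are right-handed (so a half turn about x gives the same grasp; the last joint's range is limited). The gripper opens to 92 mm and grips with 3 to 60 N. Pads are 19 mm wide; open, the fingers measure 130 mm over their backs; the gripper's body (75 mm by 190 mm) begins 47 mm behind the grasp point.
Start: joints at [-1.359, 0.434, 0.025, 1.573, -0.012, 1.134, -0.075], TCP at [0.194, 0.594, 0.405] pointing down, gripper open.
Joint ranges: [-2.62, 2.62], [-0.44, 2.09], [-1.27, 1.32], [0.08, 2.57], [-1.32, 4.46], [0.12, 2], [-2.74, 2.74]. Speed limits (rad/s): [2.22, 2.22, 3.01, 3.01, 3.14, 3.14, 3.14].

INTERFACE

Orientations are given as a rotation vector (axis times angle).
In Python, from cell import arm, get_image, search_frame, pinpoint gives the robot as it stands.
- The arm moves only by the tool arm_command, never from a script. Its argument "motion" is a list of rows, each a list of 7 numbers: the finger opening in mm, from 0 to 91.8, then the shift along the tool's x, y, z in mm, then the turn, a rotation vector about the tool's x, y, z in degrees. In form: [[fingers, x, y, z, ax, ay, az], ...]. A call has 1 to 5 rows; each row shifts and turns the commanded pose from where the row before left it, along the tool's axes as they then stand; what a row does not reach is not made up. A row lasts 1/8 s, in which the tool goes at most 62.5 mm and 10.7 degrees, less where a joint would pass 70% of its speed; a pose out of reach is approached as far as the arm can. A call with a gripper value outside its range is refused whole. The fingers move at their own pace and stop on an object; "newtons" is the grip in N (left out, the last holds). Time passes only in rows, so rows that do not move let the fingers close. It gives the time, the measured TCP pose, the force and the opening at its end, in the units of the state.
- arm.observe(): the state, without advancing time (a new reading comes with each control period).
- get_image(name): name is "scene" or "top"; returns a dict with "frame" (420x560x3 uint8, red, green, blue), "range_z" (420x560 float32, m along the optical axis (not along the pixel's ray), 0 where there is no reading), "K" (3x3 intrinsics, pixels), "distortion" ([k1, k2, p1, p2, k3] as OpenCV has them; the pictures are not rectified), "origin" and "rotation" of the camera in the world. Camera axes: x right, y down, z forward; pixel columns grow to the right and rows downward; lengths in m; the calibration is good to about 2 mm. A picture is of the moment at which its call begins.
- arm.sign_off(): hands the job in, once; it reports no verdict.
Trained networks look in the newest picture that a camera, given by its name, has taken for a name from the list of things; names that differ only in an ending like _2 or _b are one class to them, and where a whole thing is asked for, a point or a joint stands for the part that bears it (a point fixed in the world has none). Each returns a list of dicts, best first, with "p" (0 to 1); they miss things now and then, are a little off and sometimes report something else, mostly with a low value. They report only what shows in the picture. A call takes as long as a camera call. They do not tell look-alikes from the thing itself.
- search_frame(camera, target): "point" ([x, y, z] in m, in world coordinates, good to about 4 mm: the middle of the surface that is visible of it).
- pinpoint(camera, target): "point" ([x, y, z] in m, in world coordinates, good to about 4 mm: a listed point, or the origin of a listed thing).
The state is a dict: "clock": time; "joints": joint angles; "dq": joint speeds; "joint_efforts": joint torques, N m; "position": TCP position; "ee_rot": TCP orientation; "force": force on the tool from outside, world axes, zero at the start; "ft_torque": the same for the moment, N m; "width": opening from 0.0 (shut) to 1.0 (fully open).
Only numpy, scipy, OpenCV 4.12 (cv2) and the standard library are available. Lean on these libraries where they do the work, as an engineer would, in place of code of your own. Each camera call takes 0.05 s, during which the arm holds its last target. There are 200 camera calls.

## Working session

There is one attempt and no reset: what is moved stays moved. The work goes in short steps, Python scripts to look and compute and a tool call to move; the robot and the scene stay as the last step left them, time stands still between calls to the robot, and variables do not carry over. Pictures are saved under pics/ and viewed, about 8 in all and at most 12, crops included, and the job is handed in when it is done.

Besides the shell and the picture viewer there is one more tool, called as name(argument=value, ...) on one line, values as JSON. arm_command: Moves the arm, as the interface text tells. Its arguments: {"type":"object","properties":{"motion":{"type":"array"},"newtons":{"type":"number"}},"required":["motion"]}

```bash
mkdir -p pics
python3 - <<'E'
from cell import arm,get_image,search_frame,pinpoint
import cv2,numpy as np
s=arm.observe(); print({k:np.round(v,3) for k,v in s.items()})
ims=[]
for c in("scene","top"):
    i=get_image(c); ims.append(i); cv2.imwrite(f"pics/{c}0.png",i["frame"][:,:,::-1]); print(c,np.round(i["origin"],3),np.round(i["rotation"],3).tolist(),np.round(i["K"],1).tolist())
for c in("scene","top"):
    for n in("yellow_top","blue_top","green_top","red_top","tape_mid","spray_mid","battery_mid"):
        print(c,n,[(np.round(d["point"],3).tolist(),round(d["p"],2)) for d in pinpoint(c,n)[:3]])
E
```

```text
{'clock': np.float64(0.0), 'joints': array([-1.359,  0.435,  0.025,  1.574, -0.012,  1.134, -0.075]), 'dq': array([-0.001, -0.001,  0.002,  0.002,  0.   , -0.   ,  0.001]), 'joint_efforts': array([-0.0000e+00, -6.6785e+01,  9.8500e-01, -3.1445e+01, -6.0000e-02,
        4.3000e-02,  0.0000e+00]), 'position': array([0.193, 0.594, 0.404]), 'ee_rot': array([-0.975,  1.343,  0.973]), 'force': array([-0.585,  0.273,  0.338]), 'ft_torque': array([-0.03 ,  0.008, -0.026]), 'width': np.float64(1.002)}
scene [ 1.079 -0.539  0.634] [-2.023, -0.839, 0.454] [[416.5, 0.0, 279.8], [0.0, 416.5, 210.4], [0.0, 0.0, 1.0]]
top [ 0.4   -0.004  0.945] [-2.151, 2.145, -0.125] [[394.5, 0.0, 284.4], [0.0, 394.5, 211.6], [0.0, 0.0, 1.0]]
scene yellow_top [([0.35, -0.117, 0.154], 0.64), ([0.568, 0.31, 0.005], 0.62), ([0.478, 0.119, 0.155], 0.52)]
scene blue_top [([0.532, -0.112, 0.106], 0.75), ([0.535, -0.348, 0.132], 0.38)]
scene green_top [([0.534, -0.347, 0.133], 0.77)]
scene red_top [([0.572, 0.314, 0.115], 0.42)]
scene tape_mid [([0.738, -0.229, 0.025], 0.86), ([0.736, 0.018, 0.048], 0.74), ([0.566, 0.312, 0.002], 0.52)]
scene spray_mid [([0.74, 0.017, 0.048], 0.7)]
scene battery_mid [([0.754, 0.264, 0.016], 0.62)]
top yellow_top [([0.475, 0.12, 0.156], 0.73), ([0.348, -0.118, 0.156], 0.63), ([0.267, 0.213, 0.154], 0.57)]
top blue_top [([0.539, -0.114, 0.107], 0.65)]
top green_top [([0.532, -0.345, 0.132], 0.61)]
top red_top [([0.566, 0.315, 0.115], 0.55)]
top tape_mid [([0.739, -0.23, 0.025], 0.83), ([0.568, 0.313, 0.116], 0.54)]
top spray_mid [([0.74, 0.016, 0.05], 0.7)]
top battery_mid [([0.756, 0.271, 0.017], 0.62), ([0.536, -0.346, -0.001], 0.27)]
```

View pics/top0.png

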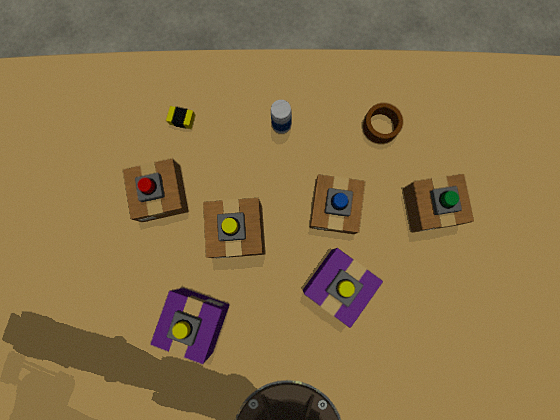

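View pics/scene0.png

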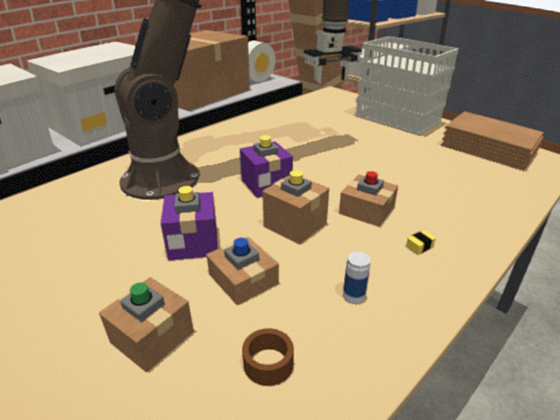

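The real yellow carton is the brown one, with its cap at top pixel (230,226). The two purple look-alikes are at (346,288) and (181,329). Blue is at (340,200), green at (450,199) and red at (146,186).

```bash
cat > h.py <<'E'
from cell import arm,get_image,search_frame,pinpoint
import cv2,numpy as np
from scipy.spatial.transform import Rotation as Ro
T={"yellow":(0.4765,0.1195,0.156),"blue":(0.536,-0.113,0.106),"green":(0.533,-0.346,0.131)}
def delta(p,tipz):
    "shift in tool axes (mm) to bring fingertips over p at height tipz, and tool axes"
    s=arm.observe(); R=Ro.from_rotvec(s["ee_rot"]).as_matrix()
    tip=np.array(s["position"])+R[:,0]*.178
    d=np.array([p[0],p[1],tipz])-tip
    print("t",s["clock"],"tip",np.round(tip,4),"F",np.round(s["force"],1),"w",round(float(s["width"]),2),"R",np.round(R,3).tolist())
    print("world d",np.round(d*1e3,1),"tool d",np.round(R.T@d*1e3,1), "turn to x down,z=+y (deg)",np.round(np.degrees((Ro.from_matrix(R).inv()*Ro.from_matrix(np.array([[0,-1,0],[0,0,1],[-1,0,0]])@np.eye(3))).as_rotvec()),1))
E
python3 - <<'E'
from h import *
# refine cap centres by colour + depth
hues={"yellow":(22,35),"blue":(100,125),"green":(60,90)}
for c in("scene","top"):
    im=get_image(c); hsv=cv2.cvtColor(im["frame"],cv2.COLOR_RGB2HSV)
    K,D=im["K"],np.array(im["distortion"]); R=np.array(im["rotation"]); R=Ro.from_rotvec(R).as_matrix() if R.ndim==1 else R
    v,u=np.mgrid[0:420,0:560]; n=cv2.undistortPoints(np.stack([u.ravel(),v.ravel()],1).astype(float)[:,None],K,D)[:,0]
    z=im["range_z"].ravel(); W=np.c_[n*z[:,None],z]@R.T+im["origin"]; W=W.reshape(420,560,3)
    for k,p in T.items():
        m=(np.hypot(W[...,0]-p[0],W[...,1]-p[1])<.035)&(abs(W[...,2]-p[2])<.006)
        q=W[m]; print(c,k,m.sum(),np.round(np.r_[(q.min(0)+q.max(0))/2,q.mean(0)],4))
delta(T["yellow"],.2)
E
```

```text
scene yellow 88 [0.4762 0.1157 0.1541 0.4771 0.1144 0.1545]
scene blue 136 [ 0.537  -0.1149  0.1037  0.5383 -0.1168  0.1048]
scene green 204 [ 0.5385 -0.3478  0.1291  0.5401 -0.3483  0.1302]
top yellow 194 [0.4754 0.1181 0.1555 0.4753 0.1177 0.157 ]
top blue 167 [ 0.5356 -0.1132  0.1054  0.5356 -0.1135  0.1072]
top green 189 [ 0.5374 -0.3463  0.1306  0.5366 -0.345   0.1317]
t 0.9 tip [0.1935 0.5943 0.2267] F [-0.   0.3 -0.6] w 0.99 R [[0.0, -0.951, 0.31], [0.0, 0.31, 0.951], [-1.0, 0.0, 0.0]]
world d [ 283.  -474.8  -26.7] tool d [  26.7 -416.1 -363.9] turn to x down,z=+y (deg) [-18.   0.   0.]
```

arm_command(motion=[[0, 0, -40, -35, 0, 0, 0], [0, 0, -40, -35, 0, 0, 0], [0, 0, -40, -35, 0, 0, 0], [0, 0, -40, -35, 0, 0, 0], [0, 0, -40, -35, 0, 0, 0]], newtons=10)

```text
clock: 1.52
position: [0.3303, 0.3644, 0.405]
ee_rot: [-0.974, 1.341, 0.974]
force: [0.3, 0.8, 0.3]
width: 0.502
```

arm_command(motion=[[0, 0, -40, -35, 0, 0, 0], [0, 0, -40, -35, 0, 0, 0], [0, 0, -40, -35, 0, 0, 0], [0, 0, -40, -35, 0, 0, 0], [0, 0, -40, -35, 0, 0, 0]])

```text
clock: 2.15
position: [0.4661, 0.1361, 0.4051]
ee_rot: [-0.974, 1.341, 0.974]
force: [1.1, 0.7, -0.2]
width: 0.007
```

arm_command(motion=[[0, 0, 0, 0, 0, 0, 0], [0, 0, 0, 0, 0, 0, 0]])

```text
clock: 2.4
position: [0.4653, 0.1379, 0.4047]
ee_rot: [-0.974, 1.342, 0.974]
force: [-1.0, 1.1, -0.6]
width: 0.01
```

```bash
sed -i 's/^T=.*/T={"yellow":(0.476,0.118,0.156),"blue":(0.536,-0.114,0.106),"green":(0.536,-0.346,0.131)}/' h.py; python3 -c "
from h import *
delta(T['yellow'],.170)"
```

```text
t 2.4 tip [0.4653 0.138  0.2267] F [-1.   1.1 -0.6] w 0.01 R [[-0.0, -0.951, 0.31], [0.0, 0.31, 0.951], [-1.0, 0.0, 0.0]]
world d [ 10.7 -20.  -56.7] tool d [ 56.7 -16.4 -15.7] turn to x down,z=+y (deg) [-18.1   0.   -0. ]
```

arm_command(motion=[[0, 0, -16, -16, 0, 0, 0], [0, 28, 0, 0, 0, 0, 0], [0, 28, 0, 0, 0, 0, 0], [0, 0, 0, 0, 0, 0, 0]])

```text
clock: 2.9
position: [0.4745, 0.1187, 0.3473]
ee_rot: [-0.975, 1.345, 0.978]
force: [0.4, 0.5, -0.6]
width: 0.006
```

```bash
python3 -c "
from h import *
delta(T['yellow'],.142)
i=get_image('scene'); cv2.imwrite('pics/y1.png',cv2.resize(i['frame'][100:280,160:400,::-1],None,fx=3,fy=3))"
```

```text
t 2.9 tip [0.4739 0.1185 0.1693] F [ 0.4  0.5 -0.6] w 0.01 R [[-0.004, -0.952, 0.307], [-0.001, 0.307, 0.952], [-1.0, 0.003, -0.002]]
world d [  2.1  -0.5 -27.3] tool d [27.3 -2.3  0.2] turn to x down,z=+y (deg) [-17.9  -0.1  -0.2]
```

View pics/y1.png

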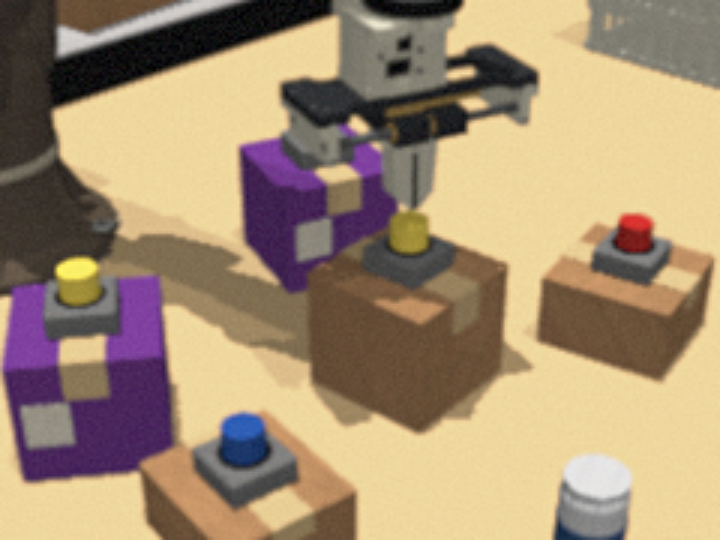

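The picture shows the shut fingertips just above the yellow cap, at crop pixel (410,210). I'll press gently.

arm_command(motion=[[0, 10, 0, 0, 0, 0, 0], [0, 4, 0, 0, 0, 0, 0], [0, 4, 0, 0, 0, 0, 0], [0, 3, 0, 0, 0, 0, 0], [0, 0, 0, 0, 0, 0, 0]])

```text
clock: 3.58
position: [0.4758, 0.1176, 0.3278]
ee_rot: [-0.974, 1.341, 0.974]
force: [-0.4, 1.2, 1.7]
width: 0.002
```

arm_command(motion=[[0, 3, 0, 0, 0, 0, 0], [0, 3, 0, 0, 0, 0, 0], [0, 0, 0, 0, 0, 0, 0], [0, 0, 0, 0, 0, 0, 0]])

```text
clock: 4.08
position: [0.4758, 0.1174, 0.3217]
ee_rot: [-0.974, 1.342, 0.974]
force: [0.2, 0.4, 1.3]
width: 0.006
```

```bash
python3 -c "
from h import *
delta(T['yellow'],.142)"
```

```text
t 4.075 tip [0.4758 0.1174 0.1437] F [0.2 0.4 1.3] w 0.01 R [[0.0, -0.951, 0.31], [-0.0, 0.31, 0.951], [-1.0, -0.0, -0.0]]
world d [ 0.2  0.6 -1.7] tool d [1.7 0.  0.6] turn to x down,z=+y (deg) [-18.  -0.   0.]
```

arm_command(motion=[[0, 2, 0, 0, 0, 0, 0], [0, 1, 0, 0, 0, 0, 0], [0, 0, 0, 0, 0, 0, 0], [0, 0, 0, 0, 0, 0, 0]])

```text
clock: 4.58
position: [0.4758, 0.1174, 0.3188]
ee_rot: [-0.974, 1.342, 0.974]
force: [0.2, 0.8, 2.0]
width: 0.003
```

arm_command(motion=[[0, -10, 0, 0, 0, 0, 0], [0, -25, 0, 0, 0, 0, 0], [0, -30, 0, 0, 0, 0, 0], [0, 0, 0, 0, 0, 0, 0]])

```text
clock: 5.08
position: [0.4763, 0.1173, 0.386]
ee_rot: [-0.974, 1.338, 0.973]
force: [0.4, 0.2, -1.6]
width: 0.003
```

```bash
python3 -c "
from h import *
delta(T['blue'],.2)
i=get_image('scene'); cv2.imwrite('pics/y2.png',cv2.resize(i['frame'][100:280,160:400,::-1],None,fx=3,fy=3))
print(pinpoint('scene','yellow_top'))"
```

```text
t 5.075 tip [0.4769 0.1175 0.208 ] F [ 0.4  0.2 -1.6] w 0.0 R [[0.003, -0.951, 0.31], [0.001, 0.31, 0.951], [-1.0, -0.003, 0.002]]
world d [  59.1 -231.5   -8. ] tool d [   7.9 -128.  -201.8] turn to x down,z=+y (deg) [-18.1   0.1   0.2]
[{'point': [0.356, -0.1152, 0.1511], 'p': 0.71}, {'point': [0.4785, 0.1165, 0.1396], 'p': 0.64}, {'point': [0.2677, 0.2107, 0.1535], 'p': 0.5}]
```

View pics/y2.png

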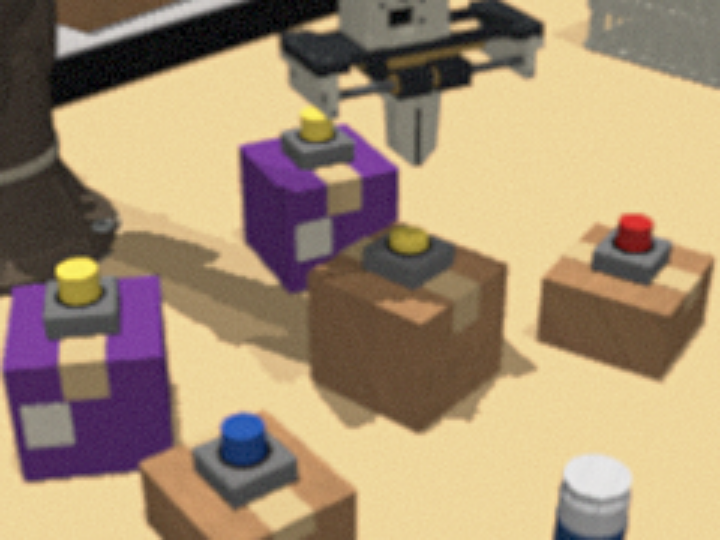

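The yellow cap at crop pixel (410,240) is clearly down, about 14 mm by the network, and the carton hasn't moved. Next is blue.

arm_command(motion=[[0, 0, -26, -40, 0, 0, 0], [0, 0, -26, -41, 0, 0, 0], [0, 0, -26, -41, 0, 0, 0], [0, 0, -26, -40, 0, 0, 0], [0, 0, -24, -40, 0, 0, 0]])

```text
clock: 5.8
position: [0.5347, -0.1157, 0.3826]
ee_rot: [-0.973, 1.343, 0.975]
force: [0.6, 0.5, -0.4]
width: 0.005
```

arm_command(motion=[[0, 0, 0, 0, 0, 0, 0], [0, 30, 0, 0, 0, 0, 0], [0, 30, 0, 0, 0, 0, 0], [0, 22, 0, 0, 0, 0, 0], [0, 0, 0, 0, 0, 0, 0]])

```text
clock: 6.42
position: [0.5339, -0.1131, 0.2997]
ee_rot: [-0.972, 1.345, 0.978]
force: [0.2, 0.1, 0.5]
width: 0.006
```

```bash
python3 -c "
from h import *
delta(T['blue'],.092)"
```

```text
t 6.425 tip [ 0.533  -0.113   0.1217] F [0.2 0.1 0.5] w 0.01 R [[-0.005, -0.951, 0.309], [0.001, 0.309, 0.951], [-1.0, 0.005, -0.001]]
world d [  3.   -1.  -29.7] tool d [29.7 -3.3 -0. ] turn to x down,z=+y (deg) [-18.   -0.   -0.3]
```

arm_command(motion=[[0, 11, 0, 0, 0, 0, 0], [0, 4, 0, 0, 0, 0, 0], [0, 4, 0, 0, 0, 0, 0], [0, 3, 0, 0, 0, 0, 0], [0, 3, 0, 0, 0, 0, 0]])

```text
clock: 7.05
position: [0.535, -0.1142, 0.2768]
ee_rot: [-0.974, 1.341, 0.974]
force: [-0.3, 0.2, 4.0]
width: 0.005
```

arm_command(motion=[[0, 2, 0, 0, 0, 0, 0], [0, 2, 0, 0, 0, 0, 0], [0, 0, 0, 0, 0, 0, 0], [0, 0, 0, 0, 0, 0, 0]])

```text
clock: 7.55
position: [0.535, -0.1142, 0.2728]
ee_rot: [-0.974, 1.342, 0.974]
force: [1.2, 0.6, 2.4]
width: 0.005
```

arm_command(motion=[[0, 2, 0, 0, 0, 0, 0], [0, 2, 0, 0, 0, 0, 0], [0, 0, 0, 0, 0, 0, 0], [0, 0, 0, 0, 0, 0, 0]])

```text
clock: 8.05
position: [0.535, -0.1142, 0.2688]
ee_rot: [-0.974, 1.342, 0.974]
force: [1.4, 0.6, 1.9]
width: 0.006
```

arm_command(motion=[[0, -10, 0, 0, 0, 0, 0], [0, -30, 0, 0, 0, 0, 0], [0, -35, 0, 0, 0, 0, 0], [0, -35, 0, 0, 0, 0, 0], [0, 0, 0, 0, 0, 0, 0]])

```text
clock: 8.68
position: [0.5353, -0.1149, 0.3817]
ee_rot: [-0.976, 1.338, 0.971]
force: [0.1, 0.2, -0.1]
width: 0.006
```

```bash
python3 -c "
from h import *
delta(T['green'],.2)
i=get_image('scene'); cv2.imwrite('pics/b2.png',cv2.resize(i['frame'][160:380,60:320,::-1],None,fx=2.7,fy=2.7))
print(pinpoint('scene','blue_top'))"
```

```text
t 8.675 tip [ 0.5362 -0.115   0.2037] F [ 0.1  0.2 -0.1] w 0.01 R [[0.005, -0.951, 0.31], [-0.001, 0.31, 0.951], [-1.0, -0.005, 0.001]]
world d [-2.00e-01 -2.31e+02 -3.70e+00] tool d [   3.8  -71.5 -219.6] turn to x down,z=+y (deg) [-18.1   0.    0.3]
[{'point': [0.5303, -0.1119, 0.0895], 'p': 0.61}]
```

View pics/b2.png

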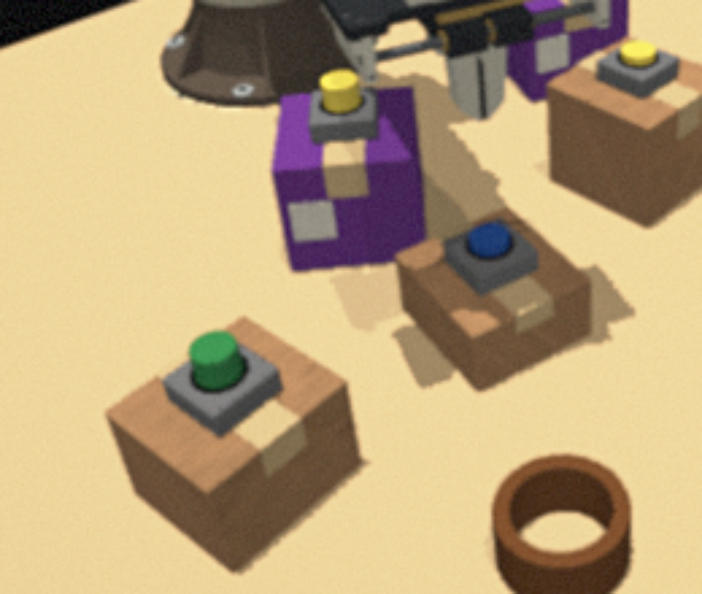

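The blue cap at crop pixel (490,240) is down, yellow is still down, and green at (217,360) is still up. Green is next.

arm_command(motion=[[0, 0, -14, -44, 0, 0, 0], [0, 0, -14, -44, 0, 0, 0], [0, 0, -14, -44, 0, 0, 0], [0, 0, -14, -44, 0, 0, 0], [0, 0, -14, -44, 0, 0, 0]])

```text
clock: 9.4
position: [0.5328, -0.3463, 0.3772]
ee_rot: [-0.972, 1.343, 0.976]
force: [-0.1, -0.9, -0.4]
width: 0.005
```

arm_command(motion=[[0, 0, 0, 0, 0, 0, 0], [0, 28, 0, 0, 0, 0, 0], [0, 28, 0, 0, 0, 0, 0], [0, 0, 0, 0, 0, 0, 0], [0, 0, 0, 0, 0, 0, 0]])

```text
clock: 10.02
position: [0.5335, -0.3448, 0.3232]
ee_rot: [-0.975, 1.342, 0.975]
force: [-0.7, 0.9, 0.6]
width: 0.005
```

```bash
python3 -c "
from h import *
delta(T['green'],.117)"
```

```text
t 10.025 tip [ 0.5335 -0.3448  0.1452] F [-0.7  0.9  0.6] w 0.01 R [[-0.0, -0.951, 0.309], [0.0, 0.309, 0.951], [-1.0, 0.0, 0.0]]
world d [  2.5  -1.2 -28.2] tool d [28.2 -2.7 -0.4] turn to x down,z=+y (deg) [-18.   0.  -0.]
```

arm_command(motion=[[0, 9, -2, 0, 0, 0, 0], [0, 4, 0, 0, 0, 0, 0], [0, 4, 0, 0, 0, 0, 0], [0, 3, 0, 0, 0, 0, 0], [0, 3, 0, 0, 0, 0, 0]])

```text
clock: 10.65
position: [0.5354, -0.3457, 0.2997]
ee_rot: [-0.974, 1.341, 0.974]
force: [0.0, 0.7, 1.8]
width: 0.007
```

arm_command(motion=[[0, 3, 0, 0, 0, 0, 0], [0, 2, 0, 0, 0, 0, 0], [0, 0, 0, 0, 0, 0, 0], [0, 0, 0, 0, 0, 0, 0]])

```text
clock: 11.15
position: [0.5352, -0.3458, 0.2947]
ee_rot: [-0.974, 1.342, 0.974]
force: [1.8, 0.6, 1.6]
width: 0.004
```

Tip is at 0.1167 m. I'll go 1 mm deeper, then lift off.

arm_command(motion=[[0, 1, 0, 0, 0, 0, 0], [0, 0, 0, 0, 0, 0, 0], [0, 0, 0, 0, 0, 0, 0]])

```text
clock: 11.52
position: [0.5352, -0.3458, 0.2938]
ee_rot: [-0.974, 1.342, 0.974]
force: [0.2, 0.6, 2.8]
width: 0.006
```

arm_command(motion=[[0, -10, 0, 0, 0, 0, 0], [0, -30, 0, 0, 0, 0, 0], [0, -35, 0, 0, 0, 0, 0], [0, -30, 0, 0, 0, 0, 0], [0, 0, 0, 0, 0, 0, 0]])

```text
clock: 12.15
position: [0.5353, -0.3465, 0.4017]
ee_rot: [-0.977, 1.34, 0.97]
force: [-0.4, -0.2, -0.0]
width: 0.006
```

```bash
python3 -c "
from h import *
delta(T['green'],.2)
i=get_image('scene'); cv2.imwrite('pics/g2.png',i['frame'][:,:,::-1])
for n in('yellow','blue','green','red'): print([(np.round(d['point'],3),d['p']) for d in pinpoint('scene',n+'_top')])"
```

```text
t 12.15 tip [ 0.5359 -0.3469  0.2237] F [-0.4 -0.2 -0. ] w 0.01 R [[0.004, -0.951, 0.31], [-0.002, 0.31, 0.951], [-1.0, -0.004, -0.001]]
world d [  0.1   0.9 -23.7] tool d [23.7  0.3  0.9] turn to x down,z=+y (deg) [-18.1  -0.1   0.2]
[(array([0.267, 0.211, 0.158]), 0.65), (array([0.477, 0.117, 0.146]), 0.55), (array([ 0.35 , -0.119,  0.156]), 0.51)]
[(array([ 0.533, -0.111, -0.002]), 0.72), (array([ 0.535, -0.111,  0.09 ]), 0.45)]
[(array([ 0.472,  0.12 , -0.001]), 0.6), (array([ 0.536, -0.345,  0.118]), 0.51), (array([0.571, 0.312, 0.112]), 0.21)]
[(array([0.571, 0.316, 0.112]), 0.7)]
```

View pics/g2.png

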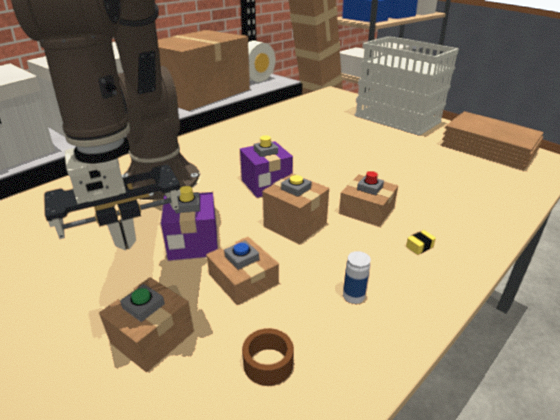

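In the picture, yellow (296,182), blue (241,249) and green (140,296) are down and red (372,178) is up. Nothing looks shifted and the arm is clear, so I'm handing in.

```bash
python3 -c "
from cell import arm
print(arm.sign_off())"
```

```text
the job is handed in; nothing more can be done
None
```

I tapped yellow (the brown carton, not the purple look-alikes), then blue, then green with the shut fingertips, and handed the job in at about 12 s. The hand-in gave no verdict.

- **Buttons:** The last picture shows all three caps down and red still up. The fingertips went 14–16 mm below each cap's up height. The network puts blue 16 mm and green 13 mm below their up height.
- **Disagreement:** For yellow, the network's final reading is 10 mm down, though it read about 16 mm right after the tap. Both are past the 7 mm needed. It also gave a few false hits at table level, which I ignored.
- **Force:** The highest reading at the end of a move was about 4 N. I did not see the values between readings.
- **Everything else:** In the last picture the cartons, tape roll, can and battery box look unmoved. I checked this by eye only. The fingertips were clear of everything, about 0.22 m above the table.

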